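Hook the axle clip off the red cart wheel

TASK

Take the orange-handled hooked pick from its rest, put its hook through the eye of the brass clip on the red wheel and pull the clip out of its axle groove, right off the axle; do not touch the clips with the gripper. Leave the blue wheel's clip in its groove. Then put the pick back on its rest, hook down as before, and let go.

Things in the scene. Friction and masses are not known exactly. Their poses are not given: they have to be found in the camera images.
- pick_grip (a point): Centre of the pick's orange handle (120 long, 22 wide, 24 high; 0.12 kg): grip here, fingers closing along its y. Its x runs along the handle to a 6 mm steel shank, bent straight down at x = +110; the prong's tip is 51 below this point. At first it lies level on its rest, prong down, clear of the bench, on either side. The black straight awl on a like rest is not needed.
- clip: Brass-coloured spring clip, 5 thick, on the red wheel's axle. Origin: on the axle's line, at the clip's underside. z up. Its round eye is centred at x = -42 (hole 26, outside 37 across), pointing roughly to the robot. The jaws open to +x, so it comes off by a level pull along its -x: about 10 N, free after the hook has gone about 25 mm from the middle of the eye (the first 12 is play); then it springs off and drops.
- other_clip: The like clip on the wheel with the blue centre, described in the same way; it must stay where it is. The two wheels may change places.
- red_wheel: Wheel with a red centre, 124 across, on a 130 square plywood base, fixed to the bench. Origin: centre of the base's underside. Tyre and red disc reach 53 above the bench, the hub (52 across) 72: the clip lies on it, around the axle's neck 18 across, under the axle's head (26 across, top at 93.5). Below the clip's eye is free space from 72 down to 53.
- pick_rest: Grey rest of the pick, fixed to the bench: base 110 x 66 x 8, forked posts at x = +42 and -42, 8 thick, 54 wide. The handle lies on them, its underside 54 and its centre 66 above the bench, between fork sides 42 apart that rise 14 above the seat. Origin: centre of the underside; x points the way the pick's shank does.
Not all that is in view belongs to the job. What is shaped like the part that bears pick_grip but green or turquoise is not meant.

How it is judged:
By the outcome, as a careful person would: the job done as asked, in the order asked, and still so for the second after the job is handed in, with the robot touching nothing.
It also fails if it takes over 50 s, if anything falls off the work surface, if the arm or the gripper's body presses on something with over 40 N, if the wrist force passes 120 N, or if a joint passes its speed limit or range.

ROBOT

A 6-joint arm with a two-finger parallel gripper is mounted at the origin on the work surface. World frame = base frame: x ahead of the robot, y to its left, z up, the work surface at z = 0. Lengths are in m, angles in rad, forces in N, time in s.
With the tool pointing down it reaches from about 0.25 to 0.85 m from the base axis. Payload 12.5 kg.
Tool frame: the origin (TCP) lies at the very end of the fingers, on their centre line; the grasp point (between the pads) lies env.tcp_to_grasp behind it (env.tcp_to_grasp is the distance from the TCP to the grasp point, in m); z points along the fingers, y is the line along which they close (so a half turn about z gives the same grasp; the last joint's range is limited). The gripper opens to 93 mm and grips with 3 to 60 N. Pads are 15 mm wide; open, the fingers measure 128 mm over their backs; the gripper's body (75 mm by 188 mm) begins 65 mm behind the grasp point.
Start: joints at [-1.22, 0.351, 1.652, -0, 1.139, -0.085], TCP at [0.232, -0.499, 0.219] pointing down, gripper open.
Joint ranges: [-2.75, 2.75], [-0.79, 2.1], [0.01, 2.65], [-1.57, 4.71], [0.07, 3.14], [-2.87, 2.87]. Speed limits (rad/s): [2.22, 2.22, 2.79, 3.14, 3.14, 3.14].

INTERFACE

Orientations are given as a unit quaternion [w, x, y, z].
In Python, from station import env, capture gives the robot as it stands. The module is installed in compiled form; this text tells all that it offers.
- The arm moves only by the shell command python3 -m inch 'ROWS' [FORCE]. ROWS is JSON, a list of rows, each an object of numbers: "tx", "ty", "tz": the shift along the tool's x, y, z in mm; "wx", "wy", "wz": the turn, a rotation vector about the tool's x, y, z in rad; "claw": the closure in counts, from 0 (fully open) to 255 (shut). In form: [{"tx": .., "ty": .., "tz": .., "wx": .., "wy": .., "wz": .., "claw": ..}, ...]. A call has 1 to 10 rows; each row shifts and turns the commanded pose from where the row before left it, along the tool's axes as they then stand; what a row does not reach is not made up. A row lasts 1/10 s, in which the tool goes at most 50 mm and 8.59 degrees, less where a joint would pass 70% of its speed; a pose out of reach is approached as far as the arm can. A call is refused whole if a number of a shift passes 50 or a number of a turn 0.15, either way. A call with a gripper value outside its range is refused whole. The fingers move at their own pace and stop on an object; FORCE is the grip in N (left out, the last holds). Time passes only in rows, so rows that do not move let the fingers close. It gives the time, the measured TCP pose, the force, the opening and the grip force at its end, in the units of the state.
- env.get_state(): the state, without advancing time (a new reading comes with each control period).
- capture(name): name is "scene" or "top"; returns a dict with "color" (480x640x3 uint8, red, green, blue), "fx", "fy", "cx", "cy" (pixels), "position" and "orientation" of the camera in the world. Camera axes: x right, y down, z forward; pixel columns grow to the right and rows downward; lengths in m; the calibration is good to about 2 mm. A picture is of the moment at which its call begins. There is no depth.
- env.close_job(): hands the job in; it is judged then, once.
The state is a dict: "clock": time; "joint_positions": joint angles; "qd": joint speeds; "joint_efforts": joint torques, N m; "tcp_pos": TCP position; "tcp_rot": TCP orientation; "contact_force": force on the tool from outside, world axes, zero at the start; "wrist_torque": the same for the moment, N m; "opening": opening from 0.0 (shut) to 1.0 (fully open); "grip_force": force on a finger pad.
Only numpy, scipy, OpenCV 4.12 (cv2) and the standard library are available. Lean on these libraries where they do the work, as an engineer would, in place of code of your own. Each camera call takes 0.05 s, during which the arm holds its last target. There are 200 camera calls.

## Working session

There is one attempt and no reset: what is moved stays moved. The work goes in short steps, Python scripts to look and compute and a shell command to move; the robot and the scene stay as the last step left them, time stands still between calls to the robot, and variables do not carry over. Pictures are saved under pics/ and viewed, at most 13 in all, crops included, and the job is handed in when it is done.

```bash
mkdir -p pics; python3 - <<'E'
from station import env, capture
import cv2
for n in("scene","top"):
    c=capture(n); cv2.imwrite(f"pics/{n}0.png",c["color"][:,:,::-1]); print({k:v for k,v in c.items() if k!="color"})
print(env.get_state(), env.tcp_to_grasp)
E
```

```text
{'fx': 594.8991704223644, 'fy': 594.8991704223644, 'cx': 324.79776040391005, 'cy': 231.2732165755787, 'position': array([ 0.87851172, -0.73770947,  0.83751151]), 'orientation': array([-0.41764972,  0.87957212,  0.20561266, -0.09820914])}
{'fx': 508.26126408434453, 'fy': 508.26126408434453, 'cx': 319.06856179658973, 'cy': 240.07036083685324, 'position': array([0.40496671, 0.09851571, 1.11553843]), 'orientation': array([-0.01834584,  0.70810033, -0.7055589 ,  0.021071  ])}
{'clock': 0.1, 'joint_positions': array([-1.21959255e+00,  3.51151966e-01,  1.65231741e+00,  1.33580141e-05,
        1.13912418e+00, -8.46078015e-02]), 'qd': array([ 0.00130803, -0.00105707, -0.0013888 , -0.00114335,  0.00050311,
        0.00111706]), 'joint_efforts': array([ 7.04281938e-04, -4.98027706e+01, -2.85704792e+01,  7.00132968e-02,
        2.39272323e-02, -3.87135469e-05]), 'tcp_pos': array([ 0.23210078, -0.4983014 ,  0.21818814]), 'tcp_rot': array([-4.96820174e-04,  9.76352810e-01,  2.16182653e-01, -6.05009660e-05]), 'contact_force': array([-0.29084397,  0.17172042,  0.160783  ]), 'wrist_torque': array([ 0.03225318,  0.0054271 , -0.06387584]), 'grip_force': 0.0, 'opening': 0.9977986185888756} 0.0188
```

View pics/scene0.png

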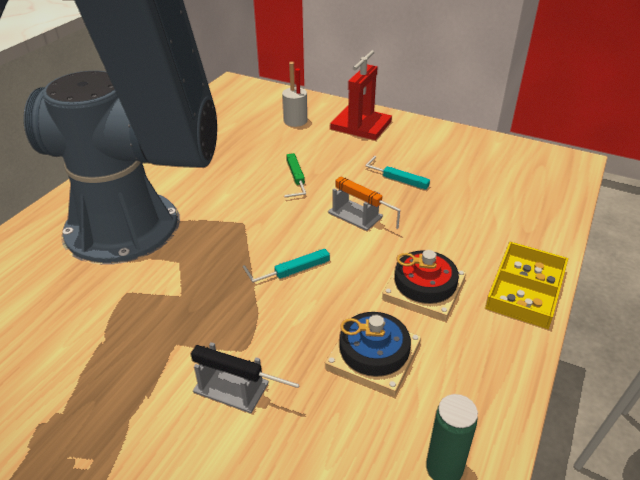

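View pics/top0.png

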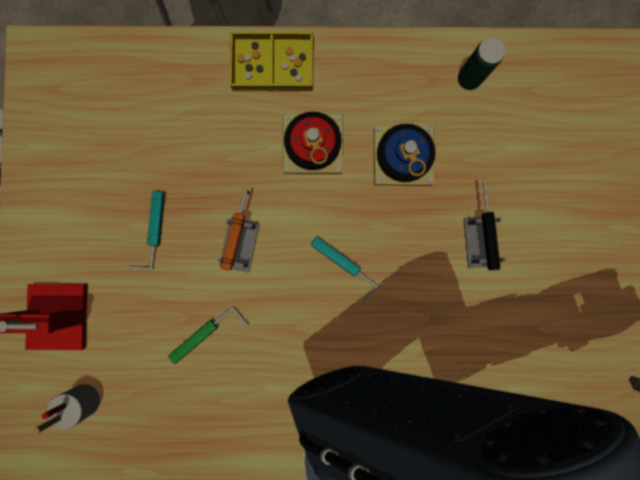

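The top view shows the orange pick around (238,235), shank up (+x), and the red wheel around (313,141) with its eye near (318,155). The blue wheel is at (406,152). In the scene view, the pick is at (360,195) and the red wheel at (427,270). Next I'll enlarge these areas.

```bash
python3 - <<'E'
import cv2,numpy as np
t=cv2.imread("pics/top0.png");s=cv2.imread("pics/scene0.png")
def c(im,x,y,w=100,h=75,k=4):
    o=cv2.resize(im[y:y+h,x:x+w],None,fx=k,fy=k,interpolation=cv2.INTER_CUBIC)
    for i in range(0,w,10):cv2.line(o,(i*k,0),(i*k,12 if i%50==0 else 5),(255,255,255),1)
    for i in range(0,h,10):cv2.line(o,(0,i*k),(12 if i%50==0 else 5,i*k),(255,255,255),1)
    return o
a=np.hstack([c(t,195,200,),c(t,265,105)]);b=np.hstack([c(s,315,165),c(s,375,240)])
cv2.imwrite("pics/crop.png",np.vstack([a,b]))
E
```

```text
(no output)
```

View pics/crop.png

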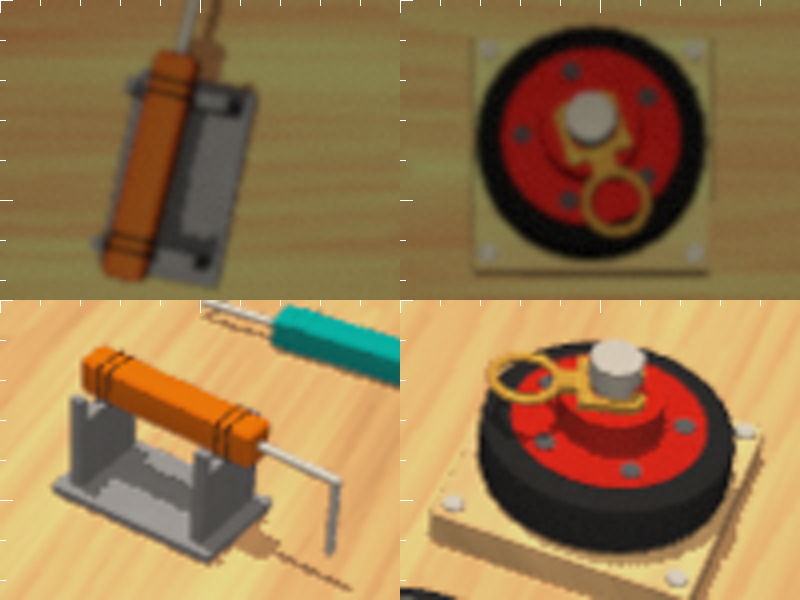

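The crops show the handle lying toward the rest's +y side. The clip's eye is at top (319.3,155) and scene (406.5,259.8). The axle head is at top (313,134.3) and scene (429.3,254). I'll compute poses with a silhouette fit for the handle.

```bash
cat > h.py <<'E'
import cv2,numpy as np
from scipy.spatial.transform import Rotation as R
from scipy.optimize import minimize
CAM={"scene":(594.899,324.798,231.273,[0.87851172,-0.73770947,0.83751151],[-0.41764972,0.87957212,0.20561266,-0.09820914]),
"top":(508.261,319.069,240.070,[0.40496671,0.09851571,1.11553843],[-0.01834584,0.70810033,-0.7055589,0.021071])}
def rot(q):return R.from_quat(q,scalar_first=True)
def proj(n,P):
    f,cx,cy,p,q=CAM[n];c=rot(q).inv().apply(np.atleast_2d(P)-p);return c[:,:2]/c[:,2:]*f+[cx,cy]
def back(n,u,v,z):
    f,cx,cy,p,q=CAM[n];d=rot(q).apply([(u-cx)/f,(v-cy)/f,1]);return np.array(p)+d*(z-p[2])/d[2]
def tri(ut,us):
    f=lambda P:np.concatenate([proj("top",P)[0]-ut,proj("scene",P)[0]-us])
    from scipy.optimize import least_squares
    r=least_squares(f,[.5,.1,.08]);return r.x,r.fun
E
python3 - <<'E'
from h import *
for nm,t,s,z in(("head",(313,134.3),(429.3,254),.0935),("eye",(319.3,155),(406.5,259.8),.0745)):
    print(nm,back("top",*t,z),back("scene",*s,z),*tri(t,s))
print("rest/handle top back", back("top",238,213.5,.078),back("top",225.3,269.5,.078))
print("knee",back("scene",315+84.5,165+46,.066),"tip",back("scene",315+82.5,165+63.5,.015))
M={}
for n,(x0,y0,x1,y1) in(("top",(200,200,260,280)),("scene",(325,170,390,220))):
    im=cv2.imread(f"pics/{n}0.png");h=cv2.cvtColor(im,cv2.COLOR_BGR2HSV);sat=h[...,1]>205;m=np.zeros(im.shape[:2],np.uint8)
    k=(h[...,0]<14)&(h[...,1]>190)&(h[...,2]>50);m[y0:y1,x0:x1]=k[y0:y1,x0:x1]*255
    m=cv2.morphologyEx(m,cv2.MORPH_CLOSE,np.ones((5,5)));M[n]=m.astype(float)/255;print(n,M[n].sum())
box=np.array([[a,b,c] for a in(-.06,.06) for b in(-.011,.011) for c in(-.012,.012)])
def cost(p,ns=("top","scene"),show=0):
    P=R.from_euler("z",p[2]).apply(box)+[p[0],p[1],.066];e=0
    for n in ns:
        hull=cv2.convexHull((proj(n,P)*16*4).astype(np.float32)).astype(np.int32) 
        big=np.zeros((480*4,640*4),np.uint8);cv2.fillConvexPoly(big,hull,255,shift=4)
        e+=np.abs(cv2.resize(big,(640,480),interpolation=cv2.INTER_AREA)/255-M[n]).sum()
    return e
for ns in(("top",),("scene",),("top","scene")):
    S=np.array([[.41,.265,-.2],[.42,.265,-.2],[.41,.272,-.2],[.41,.265,-.12]])
    r=minimize(cost,S[0],args=(ns,),method="Nelder-Mead",options=dict(initial_simplex=S));print(ns,r.x,r.fun)
E
```

```text
head [0.67781398 0.10779303 0.0935    ] [0.68014291 0.10636718 0.0935    ] [0.6790691  0.10814667 0.09151316] [-0.16291748 -0.35103334 -0.35524595  0.06445523]
eye [0.63950962 0.09473993 0.0745    ] [0.64130838 0.09250662 0.0745    ] [0.64034439 0.09487785 0.07214749] [-0.07005616 -0.14554116 -0.14832182  0.02296779]
rest/handle top back [0.51679463 0.26093537 0.078     ] [0.40214402 0.2853656  0.078     ]
knee [0.5708155  0.24247406 0.066     ] tip [0.56920215 0.24558592 0.015     ]
top 592.0
scene 385.0
('top',) [ 0.45967996  0.27370863 -0.2315692 ] 163.88235294117646
('scene',) [ 0.46187097  0.26920812 -0.35023376] 342.54509803921565
('top', 'scene') [ 0.46074701  0.2733515  -0.25074564] 527.4823529411765
```

```bash
python3 - <<'E'
from h import *
M={}
for n,(x0,y0,x1,y1) in(("top",(200,200,260,280)),("scene",(325,170,390,220))):
    im=cv2.imread(f"pics/{n}0.png")
    b,g,r=[im[...,i].astype(float) for i in range(3)]
    k=(r-g)/(r+1)>.36
    m=np.zeros(im.shape[:2],np.uint8);m[y0:y1,x0:x1]=k[y0:y1,x0:x1]*255
    m=cv2.morphologyEx(m,cv2.MORPH_CLOSE,np.ones((7,7)))
    _,l,st,_=cv2.connectedComponentsWithStats(m);i=1+np.argmax(st[1:,4]);m=(l==i);M[n]=m.astype(float);print(n,st[i])
box=np.array([[a,b,c] for a in(-.06,.06) for b in(-.011,.011) for c in(-.012,.012)])
def ren(p,n):
    P=R.from_euler("z",p[2]).apply(box)+[p[0],p[1],.066]
    hull=cv2.convexHull((proj(n,P)*64).astype(np.float32)).astype(np.int32)
    big=np.zeros((1920,2560),np.uint8);cv2.fillConvexPoly(big,hull,255,shift=4)
    return cv2.resize(big,(640,480),interpolation=cv2.INTER_AREA)/255
cost=lambda p,ns:sum(np.abs(ren(p,n)-M[n]).sum() for n in ns)
for ns in(("top",),("scene",),("top","scene")):
    S=np.array([[.46,.272,-.22],[.465,.272,-.22],[.46,.277,-.22],[.46,.272,-.17]])
    r=minimize(cost,S[0],args=(ns,),method="Nelder-Mead",options=dict(initial_simplex=S));print(ns,r.x,r.fun)
n="scene";d=np.zeros((480,640,3),np.uint8);d[...,2]=M[n]*255;d[...,1]=ren(r.x,n)*255
n="top";e=np.zeros((480,640,3),np.uint8);e[...,2]=M[n]*255;e[...,1]=ren(r.x,n)*255
cv2.imwrite("pics/fit.png",cv2.resize(np.hstack([d[165:225,320:400],e[205:285,195:275][:60]]),None,fx=4,fy=4))
E
```

```text
top [221 213  24  57 668]
scene [336 177  46  30 606]
('top',) [ 0.46071595  0.27285197 -0.23042471] 89.75294117647059
('scene',) [ 0.46062462  0.27163625 -0.30410159] 129.21960784313725
('top', 'scene') [ 0.46020836  0.27243573 -0.25110936] 232.22352941176467
```

View pics/fit.png

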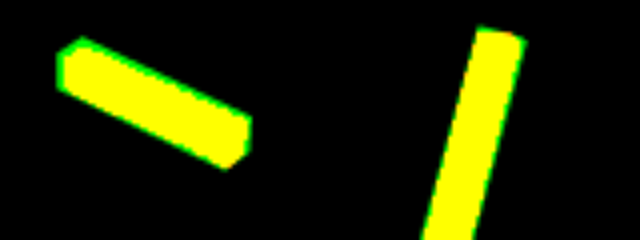

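The fit overlays well in both views: grip (0.4605, 0.2724), yaw about -0.245, with pick x along the shank. Next I'll move over it.

```bash
cat >> h.py <<'E'
def go(P,yaw,dz=0.0188):
    "P: grasp point wanted; tool x = -pick x. prints shift in tool axes (mm) and turn"
    from station import env
    s=env.get_state();T=rot(s["tcp_rot"]);a=yaw+np.pi
    G=R.from_matrix(np.array([[np.cos(a),np.sin(a),0],[np.sin(a),-np.cos(a),0],[0,0,-1]]))
    tgt=np.array(P)-[0,0,dz]
    print("shift",(T.inv().apply(tgt-s["tcp_pos"])*1000).round(1),"turn",(T.inv()*G).as_rotvec().round(3),"shift after turn",(G.inv().apply(tgt-s["tcp_pos"])*1000).round(1),"j",s["joint_positions"].round(2),"t",s["clock"],"F",s["contact_force"].round(1))
E
python3 -c "
from h import *
go([.4605,.2724,.2],-.245)"
R='[{"tx":31.2,"ty":-35.3},{"tx":31.2,"ty":-35.3},{"tx":31.2,"ty":-35.3},{"tx":31.2,"ty":-35.3},{"tx":31.2,"ty":-35.3},{"tx":31.2,"ty":-35.3},{"tx":31.2,"ty":-35.3},{"tx":31.2,"ty":-35.3}]'; true
```

```text
shift [ 532.4 -602.2   37.6] turn [-0.000e+00 -1.000e-03 -2.461e+00] shift after turn [-34.6 803.1  37. ] j [-1.22  0.35  1.65  0.    1.14 -0.08] t 0.1 F [-0.3  0.2  0.2]
```

```bash
python3 -m inch '[{"tx":31,"ty":-35},{"tx":31,"ty":-35},{"tx":31,"ty":-35},{"tx":31,"ty":-35},{"tx":31,"ty":-35},{"tx":31,"ty":-35},{"tx":31,"ty":-35},{"tx":31,"ty":-35},{"tx":31,"ty":-35},{"tx":31,"ty":-35}]' 60
python3 -m inch '[{"tx":31,"ty":-35},{"tx":31,"ty":-35},{"tx":31,"ty":-35},{"tx":31,"ty":-35},{"tx":31,"ty":-35},{"tx":31,"ty":-35},{"tx":31,"ty":-35},{"wz":-0.15},{"wz":-0.15},{"wz":-0.15}]'
python3 -m inch '[{"wz":-0.15},{"wz":-0.15},{"wz":-0.15},{"wz":-0.15},{"wz":-0.15},{"wz":-0.15},{"wz":-0.15},{"wz":-0.15},{"wz":-0.15},{"wz":-0.15}]'
python3 -c "
from h import *
go([.4605,.2724,.2],-.245)"
```

```text
shift [ 532.4 -602.2   37.6] turn [-0.000e+00 -1.000e-03 -2.461e+00] shift after turn [-34.6 803.1  37. ] j [-1.22  0.35  1.65  0.    1.14 -0.08] t 0.1 F [-0.3  0.2  0.2]invalid input
invalid input
invalid input
```

The rows probably need all seven keys.

```bash
python3 -m inch '[{"tx":31,"ty":-35,"tz":0,"wx":0,"wy":0,"wz":0,"claw":0},{"tx":31,"ty":-35,"tz":0,"wx":0,"wy":0,"wz":0,"claw":0},{"tx":31,"ty":-35,"tz":0,"wx":0,"wy":0,"wz":0,"claw":0},{"tx":31,"ty":-35,"tz":0,"wx":0,"wy":0,"wz":0,"claw":0},{"tx":31,"ty":-35,"tz":0,"wx":0,"wy":0,"wz":0,"claw":0},{"tx":31,"ty":-35,"tz":0,"wx":0,"wy":0,"wz":0,"claw":0},{"tx":31,"ty":-35,"tz":0,"wx":0,"wy":0,"wz":0,"claw":0},{"tx":31,"ty":-35,"tz":0,"wx":0,"wy":0,"wz":0,"claw":0}]' 60
python3 -c "
from h import *
go([.4605,.2724,.2],-.245)"
```

```text
clock: 0.9
tcp_pos: [0.3388, -0.1382, 0.2187]
tcp_rot: [0.0, 0.976, 0.216, 0.0]
contact_force: [1.2, -0.8, -0.3]
opening: 1.002
grip_force: 0.0
shift [ 283.5 -321.    37.5] turn [ 0.     0.    -2.461] shift after turn [-18.5 427.9  37.5] j [-0.51  0.    2.08  0.    1.06  0.62] t 0.9 F [ 1.2 -0.8 -0.3]
```

Works. I'll continue translating, then turn.

```bash
python3 -m inch '[{"tx":31,"ty":-35,"tz":0,"wx":0,"wy":0,"wz":0,"claw":0},{"tx":31,"ty":-35,"tz":0,"wx":0,"wy":0,"wz":0,"claw":0},{"tx":31,"ty":-35,"tz":0,"wx":0,"wy":0,"wz":0,"claw":0},{"tx":31,"ty":-35,"tz":0,"wx":0,"wy":0,"wz":0,"claw":0},{"tx":31,"ty":-35,"tz":0,"wx":0,"wy":0,"wz":0,"claw":0},{"tx":31,"ty":-35,"tz":0,"wx":0,"wy":0,"wz":0,"claw":0},{"tx":31,"ty":-35,"tz":0,"wx":0,"wy":0,"wz":0,"claw":0},{"tx":31,"ty":-35,"tz":0,"wx":0,"wy":0,"wz":0,"claw":0},{"tx":0,"ty":0,"tz":0,"wx":0,"wy":0,"wz":-0.149,"claw":0},{"tx":0,"ty":0,"tz":0,"wx":0,"wy":0,"wz":-0.149,"claw":0}]'
python3 -m inch '[{"tx":0,"ty":0,"tz":0,"wx":0,"wy":0,"wz":-0.149,"claw":0},{"tx":0,"ty":0,"tz":0,"wx":0,"wy":0,"wz":-0.149,"claw":0},{"tx":0,"ty":0,"tz":0,"wx":0,"wy":0,"wz":-0.149,"claw":0},{"tx":0,"ty":0,"tz":0,"wx":0,"wy":0,"wz":-0.149,"claw":0},{"tx":0,"ty":0,"tz":0,"wx":0,"wy":0,"wz":-0.149,"claw":0},{"tx":0,"ty":0,"tz":0,"wx":0,"wy":0,"wz":-0.149,"claw":0},{"tx":0,"ty":0,"tz":0,"wx":0,"wy":0,"wz":-0.149,"claw":0},{"tx":0,"ty":0,"tz":0,"wx":0,"wy":0,"wz":-0.149,"claw":0},{"tx":0,"ty":0,"tz":0,"wx":0,"wy":0,"wz":-0.149,"claw":0},{"tx":0,"ty":0,"tz":0,"wx":0,"wy":0,"wz":-0.149,"claw":0}]'
python3 -m inch '[{"tx":0,"ty":0,"tz":0,"wx":0,"wy":0,"wz":-0.149,"claw":0},{"tx":0,"ty":0,"tz":0,"wx":0,"wy":0,"wz":-0.149,"claw":0},{"tx":0,"ty":0,"tz":0,"wx":0,"wy":0,"wz":-0.149,"claw":0},{"tx":0,"ty":0,"tz":0,"wx":0,"wy":0,"wz":-0.149,"claw":0},{"tx":0,"ty":0,"tz":0,"wx":0,"wy":0,"wz":0,"claw":0},{"tx":0,"ty":0,"tz":0,"wx":0,"wy":0,"wz":0,"claw":0}]'
python3 -c "
from h import *
go([.4605,.2724,.066],-.245)"
```

```text
clock: 1.9
tcp_pos: [0.4452, 0.2196, 0.218]
tcp_rot: [0.0, 0.932, 0.362, -0.001]
contact_force: [-0.9, 0.2, 0.1]
opening: 1.0
grip_force: 0.0
clock: 2.9
tcp_pos: [0.4453, 0.2184, 0.2184]
tcp_rot: [-0.0, 0.44, 0.898, -0.0]
contact_force: [0.9, 0.4, 0.1]
opening: 1.001
grip_force: 0.0
clock: 3.5
tcp_pos: [0.4453, 0.2184, 0.2185]
tcp_rot: [-0.0, 0.162, 0.987, -0.0]
contact_force: [-0.7, -0.1, -0.4]
opening: 1.001
grip_force: 0.0
shift [  2.8  56.  171.3] turn [-0.    -0.    -0.081] shift after turn [ -1.6  56.  171.3] j [ 0.36  0.25  1.79  0.    1.1  -0.88] t 3.5 F [-0.7 -0.1 -0.4]
```

```bash
python3 -m inch '[{"tx":0,"ty":28,"tz":0,"wx":0,"wy":0,"wz":-0.08,"claw":0},{"tx":-1,"ty":28,"tz":0,"wx":0,"wy":0,"wz":0,"claw":0},{"tx":0,"ty":0,"tz":40,"wx":0,"wy":0,"wz":0,"claw":0},{"tx":0,"ty":0,"tz":40,"wx":0,"wy":0,"wz":0,"claw":0},{"tx":0,"ty":0,"tz":40,"wx":0,"wy":0,"wz":0,"claw":0},{"tx":0,"ty":0,"tz":30,"wx":0,"wy":0,"wz":0,"claw":0},{"tx":0,"ty":0,"tz":20,"wx":0,"wy":0,"wz":0,"claw":0},{"tx":0,"ty":0,"tz":0,"wx":0,"wy":0,"wz":0,"claw":0},{"tx":0,"ty":0,"tz":0,"wx":0,"wy":0,"wz":0,"claw":0}]'
python3 - <<'E'
from h import *
go([.4605,.2724,.066],-.245)
from station import capture
t=capture("top")["color"][:,:,::-1];s=capture("scene")["color"][:,:,::-1]
f=lambda i,x,y:cv2.resize(i[y:y+100,x:x+100],None,fx=4,fy=4,interpolation=2)
cv2.imwrite("pics/g1.png",np.hstack([f(t,190,180),f(s,315,145)]))
E
```

```text
clock: 4.4
tcp_pos: [0.4622, 0.2721, 0.0491]
tcp_rot: [-0.0, 0.122, 0.993, 0.0]
contact_force: [-0.3, -0.8, 0.9]
opening: 1.001
grip_force: 0.0
shift [ 1.7 -0.1  1.9] turn [ 0.    -0.     0.001] shift after turn [ 1.7 -0.1  1.9] j [ 0.45  0.56  1.81  0.    0.77 -0.88] t 4.4 F [-0.3 -0.8  0.9]
```

View pics/g1.png

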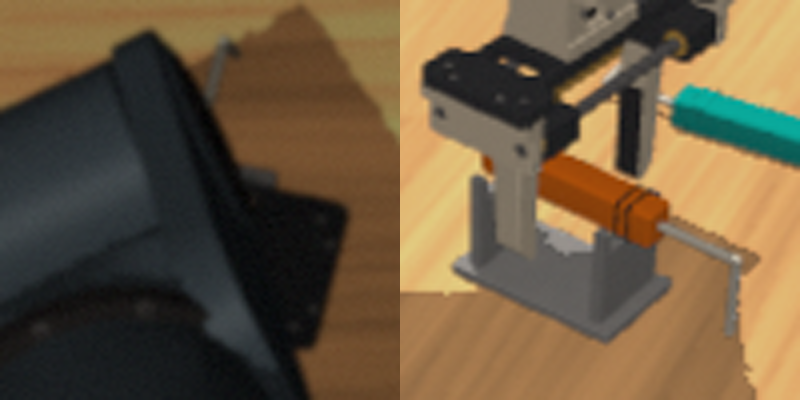

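The fingers straddle the handle between the posts, with the prong clear. I'll grip now.

```bash
python3 -m inch '[{"tx":1.7,"ty":0,"tz":1.9,"wx":0,"wy":0,"wz":0,"claw":0},{"tx":0,"ty":0,"tz":0,"wx":0,"wy":0,"wz":0,"claw":255},{"tx":0,"ty":0,"tz":0,"wx":0,"wy":0,"wz":0,"claw":255},{"tx":0,"ty":0,"tz":0,"wx":0,"wy":0,"wz":0,"claw":255},{"tx":0,"ty":0,"tz":0,"wx":0,"wy":0,"wz":0,"claw":255},{"tx":0,"ty":0,"tz":0,"wx":0,"wy":0,"wz":0,"claw":255},{"tx":0,"ty":0,"tz":0,"wx":0,"wy":0,"wz":0,"claw":255},{"tx":0,"ty":0,"tz":0,"wx":0,"wy":0,"wz":0,"claw":255}]' 60
python3 -c "
from station import env
s=env.get_state();print(s['tcp_pos'],s['tcp_rot'],s['contact_force'],s['wrist_torque'])"
```

```text
clock: 5.3
tcp_pos: [0.4603, 0.2724, 0.0467]
tcp_rot: [-0.0, 0.121, 0.993, -0.0]
contact_force: [-0.3, 0.3, 0.2]
opening: 0.453
grip_force: 0.0
[0.46031983 0.2723784  0.04672415] [-2.27612376e-05  1.20614542e-01  9.92699417e-01 -5.78923013e-06] [-0.31725501  0.26132301  0.17877049] [ 0.0471147  -0.12232274 -0.02587373]
```

```bash
python3 -m inch '[{"tx":0,"ty":0,"tz":0,"wx":0,"wy":0,"wz":0,"claw":255},{"tx":0,"ty":0,"tz":0,"wx":0,"wy":0,"wz":0,"claw":255},{"tx":0,"ty":0,"tz":0,"wx":0,"wy":0,"wz":0,"claw":255},{"tx":0,"ty":0,"tz":0,"wx":0,"wy":0,"wz":0,"claw":255},{"tx":0,"ty":0,"tz":0,"wx":0,"wy":0,"wz":0,"claw":255}]' 60
python3 -c "
from station import env
s=env.get_state();print(s['tcp_pos'],s['tcp_rot'],s['contact_force'],s['wrist_torque'])"
```

```text
clock: 5.8
tcp_pos: [0.4603, 0.2724, 0.0468]
tcp_rot: [0.0, 0.121, 0.993, 0.0]
contact_force: [-0.5, -0.1, -0.5]
opening: 0.231
grip_force: 60.0
[0.46032822 0.27240739 0.04675561] [1.79325061e-05 1.20602511e-01 9.92700878e-01 2.91445773e-05] [-0.49097423 -0.11542906 -0.45180352] [ 0.0365035  -0.18330685  0.00348212]
```

```bash
python3 -m inch '[{"tx":0,"ty":0,"tz":-5,"wx":0,"wy":0,"wz":0,"claw":255},{"tx":0,"ty":0,"tz":-15,"wx":0,"wy":0,"wz":0,"claw":255},{"tx":0,"ty":0,"tz":-25,"wx":0,"wy":0,"wz":0,"claw":255},{"tx":0,"ty":0,"tz":-30,"wx":0,"wy":0,"wz":0,"claw":255},{"tx":0,"ty":0,"tz":-25,"wx":0,"wy":0,"wz":0,"claw":255},{"tx":0,"ty":0,"tz":-8,"wx":0,"wy":0,"wz":0,"claw":255}]'
python3 -c "
from h import *
go([.5359,.058,.17],.331)"
```

```text
clock: 6.4
tcp_pos: [0.4612, 0.2728, 0.1573]
tcp_rot: [0.002, 0.121, 0.993, 0.001]
contact_force: [-0.8, 0.6, -1.6]
opening: 0.232
grip_force: 60.0
shift [-123.9 -190.7    6. ] turn [ 0.001  0.004 -0.573] shift after turn [  -0.8 -227.4    6.1] j [ 0.45  0.4   1.75 -0.    0.99 -0.88] t 6.4 F [-0.8  0.6 -1.6]
```

```bash
python3 -m inch '[{"tx":0,"ty":0,"tz":0,"wx":0,"wy":0,"wz":-0.11,"claw":255},{"tx":0,"ty":0,"tz":0,"wx":0,"wy":0,"wz":-0.12,"claw":255},{"tx":0,"ty":0,"tz":0,"wx":0,"wy":0,"wz":-0.12,"claw":255},{"tx":0,"ty":0,"tz":0,"wx":0,"wy":0,"wz":-0.12,"claw":255},{"tx":0,"ty":-30,"tz":0,"wx":0,"wy":0,"wz":-0.1,"claw":255},{"tx":0,"ty":-45,"tz":0,"wx":0,"wy":0,"wz":0,"claw":255},{"tx":0,"ty":-45,"tz":0,"wx":0,"wy":0,"wz":0,"claw":255},{"tx":0,"ty":-45,"tz":0,"wx":0,"wy":0,"wz":0,"claw":255},{"tx":0,"ty":-40,"tz":0,"wx":0,"wy":0,"wz":0,"claw":255},{"tx":0,"ty":-22,"tz":0,"wx":0,"wy":0,"wz":0,"claw":255}]'
python3 -m inch '[{"tx":0,"ty":0,"tz":10,"wx":0,"wy":0,"wz":0,"claw":255},{"tx":0,"ty":0,"tz":10,"wx":0,"wy":0,"wz":0,"claw":255},{"tx":0,"ty":0,"tz":0,"wx":0,"wy":0,"wz":0,"claw":255}]'
python3 - <<'E'
from h import *
go([.5359,.058,.145],.331)
from station import capture
t=capture("top")["color"][:,:,::-1];s=capture("scene")["color"][:,:,::-1]
f=lambda i,x,y:cv2.resize(i[y:y+80,x:x+80],None,fx=5,fy=5,interpolation=2)
cv2.imwrite("pics/h1.png",np.hstack([f(t,275,110),f(s,370,200)]))
P=np.array([[.640,.0936,.143],[.640,.0936,.092],[.640,.0936,.0745]]);print(proj("top",P)-[275,110],proj("scene",P)-[370,200])
E
```

```text
clock: 7.4
tcp_pos: [0.5309, 0.054, 0.1539]
tcp_rot: [-0.0, -0.162, 0.987, -0.0]
contact_force: [0.5, 1.2, -0.6]
opening: 0.232
grip_force: 60.0
clock: 7.7
tcp_pos: [0.5291, 0.0576, 0.1326]
tcp_rot: [-0.002, -0.164, 0.986, 0.0]
contact_force: [-0.4, -0.3, -1.5]
opening: 0.228
grip_force: 60.0
shift [-6.6 -1.8  6.4] turn [ 0.001 -0.003 -0.002] shift after turn [-6.6 -1.8  6.4] j [ 0.02  0.43  1.78  0.    0.94 -1.88] t 7.7 F [-0.4 -0.3 -1.5]
[[45.04547201 36.8690327 ]
 [44.8984468  42.84941373]
 [44.85127519 44.76816098]] [[39.21996549 31.59769427]
 [36.84065304 52.39158657]
 [36.05517916 59.25619964]]
```

View pics/h1.png

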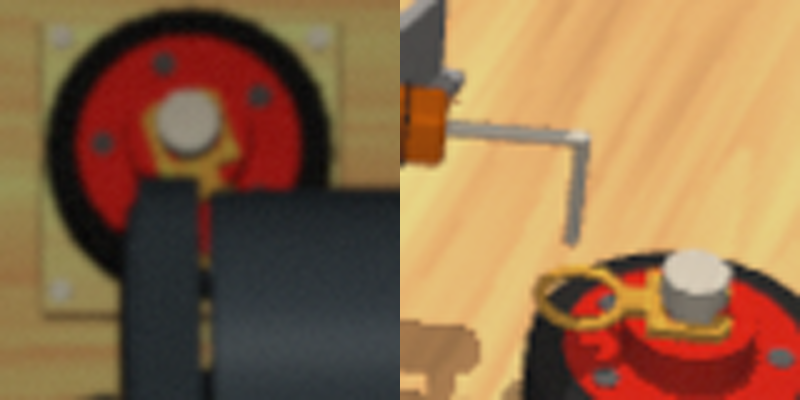

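The knee is at scene (407,228) and the tip at scene (404.6,248.6), above and slightly beside the eye. The arm hides the top view.

```bash
python3 - <<'E'
from h import *
print("tip",back("scene",404.6,248.4,.1004),"knee",back("scene",407,228,.1514))
print("eye",back("scene",370+36,200+59.8,.0745), back("scene",406.5,259.8,.0745))
print(proj("scene",[.6331,.0932,.1004]))
from station import env
s=env.get_state();print(s["tcp_pos"],s["tcp_rot"])
E
```

```text
tip [0.63489509 0.09317114 0.1004    ] knee [0.63561998 0.09161828 0.1514    ]
eye [0.64044923 0.09208241 0.0745    ] [0.64130838 0.09250662 0.0745    ]
[[403.71255397 248.11671588]]
[0.53001832 0.05767001 0.1341698 ] [-6.46195671e-04 -1.64048687e-01  9.86452023e-01  1.30209127e-04]
```

```bash
python3 -m inch '[{"tx":-6,"ty":-2.5,"tz":0,"wx":0,"wy":0,"wz":0,"claw":255},{"tx":0,"ty":0,"tz":7,"wx":0,"wy":0,"wz":0,"claw":255},{"tx":0,"ty":0,"tz":7,"wx":0,"wy":0,"wz":0,"claw":255},{"tx":0,"ty":0,"tz":4,"wx":0,"wy":0,"wz":0,"claw":255},{"tx":0,"ty":0,"tz":4,"wx":0,"wy":0,"wz":0,"claw":255},{"tx":0,"ty":0,"tz":4,"wx":0,"wy":0,"wz":0,"claw":255},{"tx":0,"ty":0,"tz":0,"wx":0,"wy":0,"wz":0,"claw":255}]'
python3 -m inch '[{"tx":0,"ty":0,"tz":5,"wx":0,"wy":0,"wz":0,"claw":255},{"tx":0,"ty":0,"tz":5,"wx":0,"wy":0,"wz":0,"claw":255},{"tx":0,"ty":0,"tz":5,"wx":0,"wy":0,"wz":0,"claw":255},{"tx":0,"ty":0,"tz":0,"wx":0,"wy":0,"wz":0,"claw":255}]'
python3 - <<'E'
from h import *
go([.5359,.058,.111],.331)
from station import capture
s=capture("scene")["color"][:,:,::-1]
cv2.imwrite("pics/h2.png",cv2.resize(s[210:300,365:485],None,fx=5,fy=5,interpolation=2))
E
```

```text
clock: 8.5
tcp_pos: [0.5368, 0.0562, 0.1082]
tcp_rot: [-0.0, -0.163, 0.987, 0.0]
contact_force: [0.6, 0.5, -1.1]
opening: 0.234
grip_force: 60.0
clock: 8.9
tcp_pos: [0.5367, 0.0562, 0.0929]
tcp_rot: [-0.001, -0.163, 0.987, 0.0]
contact_force: [-0.1, 0.4, -1.3]
opening: 0.234
grip_force: 60.0
shift [0.1 1.9 0.7] turn [ 0.    -0.001 -0.003] shift after turn [0.1 1.9 0.7] j [ 0.02  0.5   1.78  0.    0.86 -1.88] t 8.9 F [-0.1  0.4 -1.3]
```

View pics/h2.png

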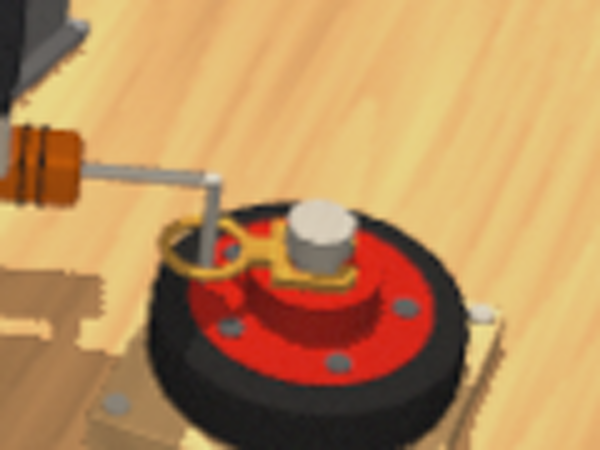

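The prong passes through the eye: the rear rim is behind it and the front rim in front. There is no contact force. Now I'll pull level along -x of the clip.

```bash
python3 -m inch '[{"tx":3,"ty":0,"tz":1.5,"wx":0,"wy":0,"wz":0,"claw":255},{"tx":4,"ty":0,"tz":0,"wx":0,"wy":0,"wz":0,"claw":255},{"tx":4,"ty":0,"tz":0,"wx":0,"wy":0,"wz":0,"claw":255},{"tx":3,"ty":0,"tz":0,"wx":0,"wy":0,"wz":0,"claw":255},{"tx":3,"ty":0,"tz":0,"wx":0,"wy":0,"wz":0,"claw":255}]'
python3 -m inch '[{"tx":3,"ty":0,"tz":0,"wx":0,"wy":0,"wz":0,"claw":255}]'
python3 -m inch '[{"tx":3,"ty":0,"tz":0,"wx":0,"wy":0,"wz":0,"claw":255}]'
python3 -m inch '[{"tx":3,"ty":0,"tz":0,"wx":0,"wy":0,"wz":0,"claw":255}]'
python3 -m inch '[{"tx":3,"ty":0,"tz":0,"wx":0,"wy":0,"wz":0,"claw":255},{"tx":0,"ty":0,"tz":0,"wx":0,"wy":0,"wz":0,"claw":255}]'
python3 - <<'E'
from h import *
go([.5359,.058,.111],.331)
from station import capture
s=capture("scene")["color"][:,:,::-1]
cv2.imwrite("pics/h3.png",cv2.resize(s[200:320,345:505],None,fx=5,fy=5,interpolation=2))
E
```

```text
clock: 9.45
tcp_pos: [0.523, 0.051, 0.0932]
tcp_rot: [0.003, -0.163, 0.987, -0.0]
contact_force: [9.5, 4.7, -2.1]
opening: 0.234
grip_force: 60.0
clock: 9.55
tcp_pos: [0.5206, 0.0501, 0.0934]
tcp_rot: [0.003, -0.163, 0.987, -0.0]
contact_force: [9.0, 4.3, -1.3]
opening: 0.231
grip_force: 60.0
clock: 9.65
tcp_pos: [0.5174, 0.0491, 0.0933]
tcp_rot: [0.003, -0.163, 0.987, -0.0]
contact_force: [6.2, 1.9, -1.1]
opening: 0.235
grip_force: 60.0
clock: 9.75
tcp_pos: [0.5132, 0.0479, 0.0928]
tcp_rot: [0.001, -0.163, 0.987, -0.0]
contact_force: [0.1, -0.2, -2.0]
opening: 0.234
grip_force: 60.0
clock: 9.95
tcp_pos: [0.5089, 0.0467, 0.0921]
tcp_rot: [-0.0, -0.163, 0.987, 0.0]
contact_force: [0.4, 0.1, -1.3]
opening: 0.231
grip_force: 60.0
shift [-29.2   2.   -0.1] turn [ 0.    -0.001 -0.003] shift after turn [-29.2   1.9  -0.1] j [ 0.    0.46  1.86 -0.    0.83 -1.9 ] t 9.95 F [ 0.4  0.1 -1.3]
```

View pics/h3.png

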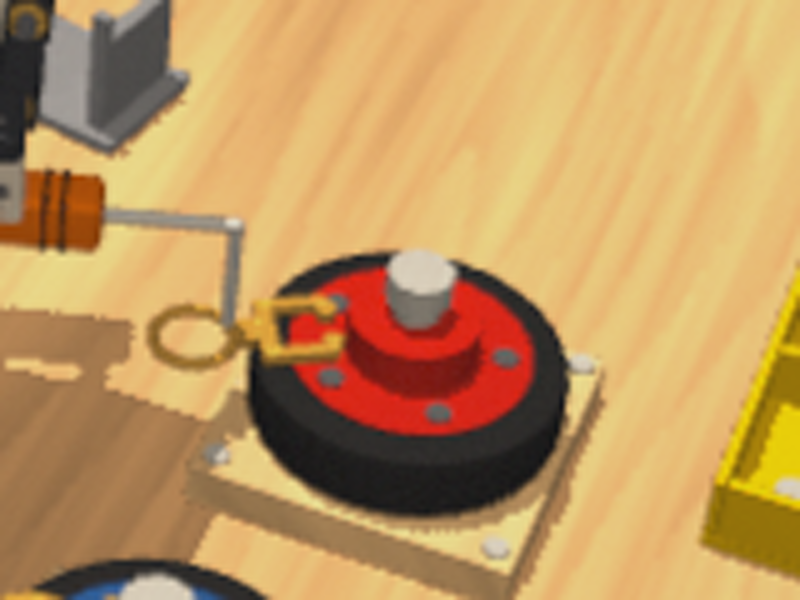

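The clip is off the axle and lying on the tyre's robot side. I'll lift straight out and return to the rest.

```bash
python3 -m inch '[{"tx":0,"ty":0,"tz":-4,"wx":0,"wy":0,"wz":0,"claw":255},{"tx":0,"ty":0,"tz":-8,"wx":0,"wy":0,"wz":0,"claw":255},{"tx":0,"ty":0,"tz":-12,"wx":0,"wy":0,"wz":0,"claw":255},{"tx":0,"ty":0,"tz":-20,"wx":0,"wy":0,"wz":0,"claw":255},{"tx":0,"ty":0,"tz":-20,"wx":0,"wy":0,"wz":0,"claw":255},{"tx":0,"ty":0,"tz":-6,"wx":0,"wy":0,"wz":0,"claw":255},{"tx":0,"ty":0,"tz":0,"wx":0,"wy":0,"wz":0,"claw":255}]'
python3 - <<'E'
from h import *
go([.4603,.2724,.160],-.2418)
from station import capture
s=capture("scene")["color"][:,:,::-1]
cv2.imwrite("pics/h4.png",cv2.resize(s[150:390,310:510],None,fx=2.5,fy=2.5,interpolation=2))
E
```

```text
clock: 10.7
tcp_pos: [0.5101, 0.0469, 0.1633]
tcp_rot: [0.001, -0.163, 0.987, -0.0]
contact_force: [-0.5, -0.3, -1.7]
opening: 0.233
grip_force: 60.0
shift [-25.5 229.5  22. ] turn [-0.     0.002  0.57 ] shift after turn [102.4 207.   22.1] j [ 0.    0.35  1.81 -0.    0.98 -1.9 ] t 10.7 F [-0.5 -0.3 -1.7]
```

View pics/h4.png

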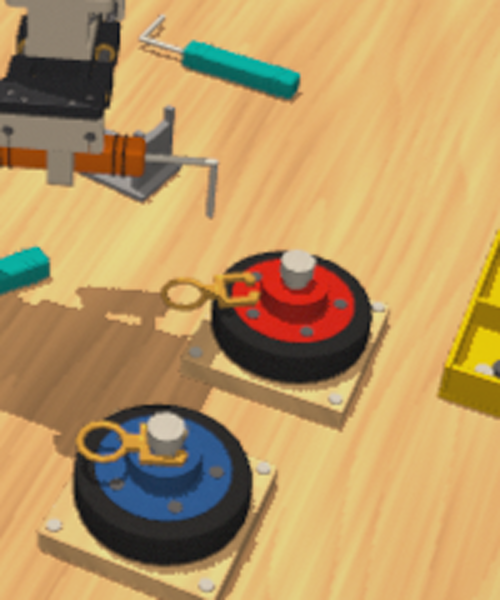

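The clip sits on the tyre, free of the axle, and the blue clip is unmoved. I'll return to the rest.

```bash
python3 -m inch '[{"tx":0,"ty":20,"tz":0,"wx":0,"wy":0,"wz":0,"claw":255},{"tx":0,"ty":40,"tz":0,"wx":0,"wy":0,"wz":0,"claw":255},{"tx":0,"ty":40,"tz":0,"wx":0,"wy":0,"wz":0,"claw":255},{"tx":0,"ty":40,"tz":0,"wx":0,"wy":0,"wz":0,"claw":255},{"tx":0,"ty":20,"tz":0,"wx":0,"wy":0,"wz":0.08,"claw":255},{"tx":0,"ty":0,"tz":0,"wx":0,"wy":0,"wz":0.12,"claw":255},{"tx":0,"ty":0,"tz":0,"wx":0,"wy":0,"wz":0.13,"claw":255},{"tx":0,"ty":0,"tz":0,"wx":0,"wy":0,"wz":0.13,"claw":255},{"tx":0,"ty":0,"tz":0,"wx":0,"wy":0,"wz":0.11,"claw":255},{"tx":0,"ty":0,"tz":0,"wx":0,"wy":0,"wz":0,"claw":255}]'
python3 -c "
from h import *
go([.4603,.2724,.160],-.2418)"
```

```text
clock: 11.75
tcp_pos: [0.4576, 0.1982, 0.1613]
tcp_rot: [-0.001, 0.121, 0.993, -0.0]
contact_force: [-0.2, 0.0, -1.8]
opening: 0.239
grip_force: 60.0
shift [15.2 72.7 20. ] turn [-0.001 -0.001 -0.001] shift after turn [15.1 72.7 20.1] j [ 0.32  0.33  1.84 -0.    0.97 -1.01] t 11.75 F [-0.2  0.  -1.8]
```

```bash
python3 -m inch '[{"tx":5,"ty":20,"tz":0,"wx":0,"wy":0,"wz":0,"claw":255},{"tx":5,"ty":30,"tz":0,"wx":0,"wy":0,"wz":0,"claw":255},{"tx":5,"ty":22.7,"tz":0,"wx":0,"wy":0,"wz":0,"claw":255},{"tx":0,"ty":0,"tz":20,"wx":0,"wy":0,"wz":0,"claw":255},{"tx":0,"ty":0,"tz":20,"wx":0,"wy":0,"wz":0,"claw":255},{"tx":0,"ty":0,"tz":20,"wx":0,"wy":0,"wz":0,"claw":255},{"tx":0,"ty":0,"tz":10,"wx":0,"wy":0,"wz":0,"claw":255},{"tx":0,"ty":0,"tz":0,"wx":0,"wy":0,"wz":0,"claw":255},{"tx":0,"ty":0,"tz":0,"wx":0,"wy":0,"wz":0,"claw":255}]'
python3 -c "
from h import *
go([.4603,.2724,.0656],-.2418)"
```

```text
clock: 12.65
tcp_pos: [0.4612, 0.2726, 0.0926]
tcp_rot: [0.0, 0.12, 0.993, 0.0]
contact_force: [-0.7, 0.7, -2.0]
opening: 0.233
grip_force: 60.0
shift [ 0.8 -0.4 45.8] turn [0.    0.    0.001] shift after turn [ 0.8 -0.4 45.8] j [ 0.45  0.49  1.8   0.    0.85 -0.88] t 12.65 F [-0.7  0.7 -2. ]
```

```bash
python3 -m inch '[{"tx":0.8,"ty":0,"tz":10,"wx":0,"wy":0,"wz":0,"claw":255},{"tx":0,"ty":-0.4,"tz":10,"wx":0,"wy":0,"wz":0,"claw":255},{"tx":0,"ty":0,"tz":8,"wx":0,"wy":0,"wz":0,"claw":255},{"tx":0,"ty":0,"tz":6,"wx":0,"wy":0,"wz":0,"claw":255},{"tx":0,"ty":0,"tz":5,"wx":0,"wy":0,"wz":0,"claw":255},{"tx":0,"ty":0,"tz":4,"wx":0,"wy":0,"wz":0,"claw":255},{"tx":0,"ty":0,"tz":0,"wx":0,"wy":0,"wz":0,"claw":255}]'
python3 -m inch '[{"tx":0,"ty":0,"tz":1,"wx":0,"wy":0,"wz":0,"claw":255},{"tx":0,"ty":0,"tz":1,"wx":0,"wy":0,"wz":0,"claw":255},{"tx":0,"ty":0,"tz":0,"wx":0,"wy":0,"wz":0,"claw":255}]'
python3 - <<'E'
from h import *
go([.4603,.2724,.0656],-.2418)
from station import capture
s=capture("scene")["color"][:,:,::-1]
cv2.imwrite("pics/h5.png",cv2.resize(s[150:250,300:420],None,fx=5,fy=5,interpolation=2))
E
```

```text
clock: 13.35
tcp_pos: [0.4598, 0.2722, 0.0487]
tcp_rot: [-0.0, 0.121, 0.993, -0.0]
contact_force: [0.6, 0.3, -0.6]
opening: 0.234
grip_force: 60.0
clock: 13.65
tcp_pos: [0.4601, 0.2724, 0.0473]
tcp_rot: [0.0, 0.121, 0.993, 0.0]
contact_force: [0.2, 0.1, -1.1]
opening: 0.235
grip_force: 60.0
shift [-0.2  0.1  0.5] turn [0. 0. 0.] shift after turn [-0.2  0.1  0.5] j [ 0.45  0.56  1.82  0.    0.76 -0.88] t 13.65 F [ 0.2  0.1 -1.1]
```

View pics/h5.png

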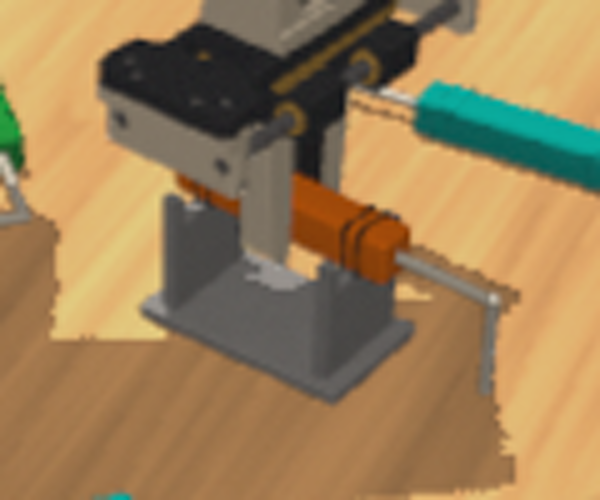

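The handle is in the forks, level, prong down. I'll lower 0.6 mm and release.

```bash
python3 -m inch '[{"tx":0,"ty":0,"tz":0.6,"wx":0,"wy":0,"wz":0,"claw":255},{"tx":0,"ty":0,"tz":0,"wx":0,"wy":0,"wz":0,"claw":160},{"tx":0,"ty":0,"tz":0,"wx":0,"wy":0,"wz":0,"claw":0},{"tx":0,"ty":0,"tz":0,"wx":0,"wy":0,"wz":0,"claw":0},{"tx":0,"ty":0,"tz":0,"wx":0,"wy":0,"wz":0,"claw":0},{"tx":0,"ty":0,"tz":0,"wx":0,"wy":0,"wz":0,"claw":0},{"tx":0,"ty":0,"tz":0,"wx":0,"wy":0,"wz":0,"claw":0},{"tx":0,"ty":0,"tz":0,"wx":0,"wy":0,"wz":0,"claw":0},{"tx":0,"ty":0,"tz":0,"wx":0,"wy":0,"wz":0,"claw":0},{"tx":0,"ty":0,"tz":0,"wx":0,"wy":0,"wz":0,"claw":0}]' 20
python3 -m inch '[{"tx":0,"ty":0,"tz":0,"wx":0,"wy":0,"wz":0,"claw":0},{"tx":0,"ty":0,"tz":-10,"wx":0,"wy":0,"wz":0,"claw":0},{"tx":0,"ty":0,"tz":-25,"wx":0,"wy":0,"wz":0,"claw":0},{"tx":0,"ty":0,"tz":-40,"wx":0,"wy":0,"wz":0,"claw":0},{"tx":0,"ty":0,"tz":-40,"wx":0,"wy":0,"wz":0,"claw":0},{"tx":0,"ty":0,"tz":-30,"wx":0,"wy":0,"wz":0,"claw":0},{"tx":0,"ty":0,"tz":0,"wx":0,"wy":0,"wz":0,"claw":0},{"tx":0,"ty":0,"tz":0,"wx":0,"wy":0,"wz":0,"claw":0}]'
python3 - <<'E'
from h import *
from station import capture
s=capture("scene")["color"][:,:,::-1]
cv2.imwrite("pics/h6.png",cv2.resize(s[150:390,300:500],None,fx=2.5,fy=2.5,interpolation=2))
E
```

```text
clock: 14.7
tcp_pos: [0.46, 0.2723, 0.0466]
tcp_rot: [-0.0, 0.121, 0.993, 0.0]
contact_force: [-0.1, 0.2, -0.1]
opening: 0.955
grip_force: 0.0
clock: 15.5
tcp_pos: [0.46, 0.2723, 0.1923]
tcp_rot: [0.001, 0.121, 0.993, 0.0]
contact_force: [-0.8, 0.3, -0.5]
opening: 1.0
grip_force: 0.0
```

View pics/h6.png

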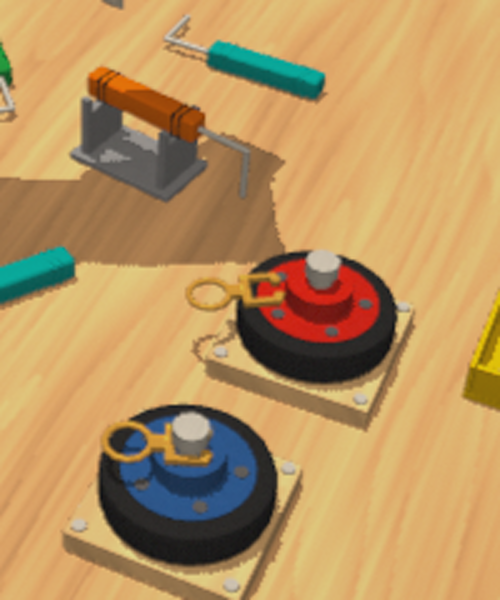

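The pick lies on its rest with the hook down. The red wheel's clip is off its axle on the tyre, and the blue clip is still in place, so I'm handing in.

```bash
python3 -c "
from station import env
print(env.close_job())"
```

```text
the job is handed in; nothing more can be done
None
```

The red wheel's clip is off its axle and lying on the tyre, the blue wheel's clip is untouched, the pick is back on its rest hook down and released, and the job was handed in at about 15.5 s on the robot clock.

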